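Clamp the square canister and unscrew its tight lid

ROBOT

A 7-joint arm with a two-finger parallel gripper is mounted at the origin on the work surface. World frame = base frame: x ahead of the robot, y to its left, z up, the work surface at z = 0. Lengths are in mm, angles in rad, forces in N, time in s.
With the tool pointing down it reaches from about 375 to 925 mm from the base axis. Payload 3.1 kg.
Tool frame: the origin (TCP) lies at the very end of the fingers, on their centre line; the grasp point (between the pads) lies 19 mm behind it; z points along the fingers, y is the line along which they close (so a half turn about z gives the same grasp; the last joint's range is limited). The gripper opens to 85 mm and grips with 20 to 120 N. Pads are 22 mm wide; open, the fingers measure 114 mm over their backs; the gripper's body (76 mm by 85 mm) begins 54 mm behind the grasp point. The pads swing forward as they close: fully open they stand 13 mm farther back than shut.
Start: joints at [-1.4, 0.383, 0.044, 1.598, -0.018, 1.161, -0.05], TCP at [172.601, 626.667, 231.269] pointing down, gripper open.
Joint ranges: [-2.61, 2.61], [-0.41, 2.15], [-1.48, 1.57], [0, 2.5], [-1.57, 4.71], [0.05, 1.97], [-2.85, 2.85]. Speed limits (rad/s): [2.79, 2.79, 3.14, 3.14, 3.14, 3.14, 3.14].

INTERFACE

Orientations are given as a 3x3 rotation matrix whose columns are the frame's x, y, z axes.
In Python, from cell import get_state, viewer, arm gives the robot as it stands.
- The arm moves only by the shell command python3 -m inch 'ROWS' [FORCE]. ROWS is JSON, a list of rows, each a list of 3 entries, a list of its own where there are three numbers: the shift along the tool's x, y, z in m, then the turn, a rotation vector about the tool's x, y, z in rad, then the opening, from 0 (shut) to 1 (fully open). In form: [[[x, y, z], [rx, ry, rz], claw], ...]. A call has 1 to 20 rows; each row shifts and turns the commanded pose from where the row before left it, along the tool's axes as they then stand; what a row does not reach is not made up. A row lasts 1/10 s, in which the tool goes at most 50 mm and 8.59 degrees, less where a joint would pass 70% of its speed; a pose out of reach is approached as far as the arm can. A call is refused whole if a number of a shift passes 0.05 or a number of a turn 0.15, either way. A call with a gripper value outside its range is refused whole. The fingers move at their own pace and stop on an object; FORCE is the grip in N (left out, the last holds). Time passes only in rows, so rows that do not move let the fingers close. It gives the time, the measured TCP pose, the force, the opening and the grip force at its end, in the units of the state.
- get_state(): the state, without advancing time (a new reading comes with each control period).
- viewer.get_image(name): name is "scene" or "top" or "wrist"; returns a dict with "color" (420x560x3 uint8, red, green, blue), "z_map" (420x560 float32, mm along the optical axis (not along the pixel's ray), 0 where there is no reading), "mtx" (3x3 intrinsics, pixels), "view" (4x4, takes a point from world to camera coordinates). Camera axes: x right, y down, z forward; pixel columns grow to the right and rows downward; lengths in mm; the calibration is good to about 2 mm. A picture is of the moment at which its call begins.
- arm.job_done(): hands the job in; it is judged then, once.
The state is a dict: "time_s": time; "q": joint angles; "joint_vel": joint speeds; "tau": joint torques, N m; "position": TCP position; "tool_rot": TCP orientation; "force": force on the tool from outside, world axes, zero at the start; "wrist_torque": the same for the moment, N m; "opening": opening from 0.0 (shut) to 1.0 (fully open); "grasp_force": force on a finger pad.
Only numpy, scipy, OpenCV 4.12 (cv2) and the standard library are available. Lean on these libraries where they do the work, as an engineer would, in place of code of your own. Each camera call takes 0.05 s, during which the arm holds its last target. There are 200 camera calls.

TASK

Open the square green canister for refilling: push the sliding jaw of the fixing board along until it clamps the canister firmly against the fixed jaw's pad, then unscrew the tight lid anticlockwise, and stop turning once the thread lets go. Lift the lid off and finish while still holding it in the gripper, level and centred just above the canister's mouth, about a finger's breadth clear of it; the canister stays clamped, upright and unturned on the board. Do not crush the canister, and leave the other tea things where they stand.

Things in the scene. Friction and masses are not known exactly. Their poses are not given: they have to be found in the camera images.
- board: White plastic one-hand fixing board (kitchen vice), 170 x 350 mm, fixed to the tray by suction feet, top face 22 mm above the tray, with an upright fixed jaw (130 mm wide, 58 mm above the board) at its -y end. Origin: centre of its underside, at tray height. Its y axis runs along the slide: sliding jaw towards +y; x is across.
- jaw_pad: Soft black rubber pad on the inner side of the board's fixed jaw, 90 mm wide, 8 mm thick. Origin: at the foot of the pad's back, 1 mm above the board's top; its free face is 8 mm from it towards the board's +y. It gives about 1 mm for every 2.5 N, 6 mm at most. Axes as the board's.
- jaw: Sliding jaw: upright plate 104 mm wide, 58 mm above the board, with its carriage and handle behind it, on two rods. Origin: at the board's top face below the middle of its working face, which looks to the board's -y; axes as the board's. Slides along board y with about 9 N of friction and stays where left, holding a clamping force up to about 9 N. Starts 115 to 150 mm from the pad's free face.
- jaw_handle (a point): Grip point of the sliding jaw's handle: a black post 45 mm tall, 20 to 27 mm thick (22 mm to the fingers), on the jaw's flat carriage (124 x 100 mm, top 50 mm above the tray; post top 95 mm). The point is on the post's axis, 74 mm above the tray, 78 mm behind the jaw's working face (board +y). Best gripped here with the fingers closing across the slide.
- canister: Green painted steel canister, empty, square, 70 x 70 mm, shoulder 104 mm above its foot, 0.2 to 0.45 kg, loose, standing a little askew on the board between the jaws; it squares itself up as they close. Origin: centre of its underside; z up. Above the shoulder a round 49 mm neck with a three-start screw thread.
- mouth (a point): Centre of the rim of the canister's neck, 126.5 mm above its foot, hidden under the lid at the start. Axes as the canister's. The neck stands 22.5 mm above the shoulder. A tight lid's lower edge is 20 mm below this point.
- lid: Round steel screw lid, 67 mm across, 26 mm tall, ribbed, a loose part of 0.05 to 0.08 kg. Origin: centre of its open lower edge, 2.5 mm above the shoulder when tight; z up. A springy liner makes it tight (about 0.25 N m at first, enough to turn an unclamped canister). Turned anticlockwise seen from above it rises 3 mm, then its lugs leave the thread.
- lid_top (a point): Centre of the lid's flat top, 26 mm above its lower edge. Thread: the lid comes free 55 to 70 degrees anticlockwise from where it starts, surely at 75 to 85, having risen its 3 mm between about 10 and 55; beyond about 90 its lugs may meet the next thread start unless lifted. Once free it lifts off; the liner pushes it up with some 5 N until clear.
- mate_cup: Bystander: black glass mate cup, 80 mm wide, 89 mm tall, beside the board. Origin: centre of its underside.
- egg_cup: Bystander: white ceramic egg cup, 48 mm wide, 52 mm tall, beside the board. Origin: centre of its underside.
- bombilla: Bystander: steel drinking straw with a flat strainer, 200 mm long, lying beside the board. Origin: under the middle of the straw, x along it.
- teaspoon: Bystander: steel teaspoon, 130 mm long, lying beside the board. Origin: underside, x along it.
- sugar_bowl: Bystander: white ceramic bowl, 96 mm wide, 55 mm tall, at the left of the tray. Origin: centre of its underside.
- saucer: Bystander: saucer, 130 mm wide, at the left of the tray. Origin: centre of its underside.
- honey_jar: Bystander: closed amber jar, 60 mm wide, 90 mm tall, at the right of the tray. Origin: centre of its underside.
- lid_edge (a point): Point on the lid's lower outer edge, 33 mm from its axis along the lid's x axis. The lid's x axis points along the canister's x within about 5 degrees at the start, so it shows how far the lid has been turned on the canister.
Mind the look-alikes: they are no part of the job. What is meant by the canister is not purple or red, and is the smaller of those in its own colour.

How it is judged:
By the outcome, as a careful person would: the job done as asked, in the order asked, and still so for the second after the job is handed in, while the arm keeps its last pose, push and grip.
It also fails if it takes over 53 s, if anything falls off the work surface, if the arm or the gripper's body presses on something with over 40 N, if the wrist force passes 120 N, or if a joint passes its speed limit or range.

## Working session

There is one attempt and no reset: what is moved stays moved. The work goes in short steps, Python scripts to look and compute and a shell command to move; the robot and the scene stay as the last step left them, time stands still between calls to the robot, and variables do not carry over. Pictures are saved under pics/ and viewed, at most 10 in all, crops included, and the job is handed in when it is done.

```bash
ls; mkdir -p pics
python3 - <<'E'
from cell import get_state, viewer, arm
import cv2, numpy as np
s=get_state(); print(s)
for n in ["scene","top"]:
    d=viewer.get_image(n); cv2.imwrite(f"pics/{n}0.png",d["color"][...,::-1]); np.savez(f"{n}0.npz",**d); print(n,d["mtx"],d["view"])
E
```

```text
pics
{'time_s': 0.0, 'q': array([-1.39979135,  0.38383838,  0.04380904,  1.59957357, -0.01790779,
        1.16120226, -0.04990477]), 'joint_vel': array([-1.37893238e-03, -1.13710475e-03,  4.92895711e-04, -1.97068148e-03,
       -1.10607333e-03,  2.83281265e-04,  9.00879557e-06]), 'tau': array([ 1.05270517e-04, -4.33458424e+01,  1.02472566e+00, -2.49519360e+01,
        1.07673212e-02,  1.12648326e-02,  8.11780808e-06]), 'position': array([172.36452341, 625.75150839, 229.88477389]), 'tool_rot': array([[-9.64114221e-01,  2.65487169e-01, -5.76973917e-04],
       [ 2.65487767e-01,  9.64110815e-01, -2.56545951e-03],
       [-1.24829788e-04, -2.62657551e-03, -9.99996543e-01]]), 'force': array([-0.01635283,  0.31731143,  0.02226796]), 'wrist_torque': array([-0.00305503, -0.0119856 , -0.00443534]), 'grasp_force': 0.0, 'opening': 1.0009479627928906}
scene [[459.60966987   0.         289.35090605]
 [  0.         459.60966987 208.81350608]
 [  0.           0.           1.        ]] [[ 5.94065132e-01  8.04416303e-01 -1.01541650e-03 -3.43480838e+02]
 [ 6.85142244e-01 -5.06641317e-01 -5.23349483e-01 -3.38242863e+02]
 [-4.21505308e-01  3.10207975e-01 -8.52117531e-01  1.71790652e+03]
 [ 0.00000000e+00  0.00000000e+00  0.00000000e+00  1.00000000e+00]]
top [[506.39195104   0.         291.42993095]
 [  0.         506.39195104 206.32781393]
 [  0.           0.           1.        ]] [[-1.67707484e-02 -9.99633748e-01  2.12393903e-02 -7.27930372e+00]
 [-9.96368803e-01  1.49349889e-02 -8.38221589e-02  5.59196450e+02]
 [ 8.34742488e-02 -2.25680263e-02 -9.96254352e-01  1.35599374e+03]
 [ 0.00000000e+00  0.00000000e+00  0.00000000e+00  1.00000000e+00]]
```

View pics/scene0.png

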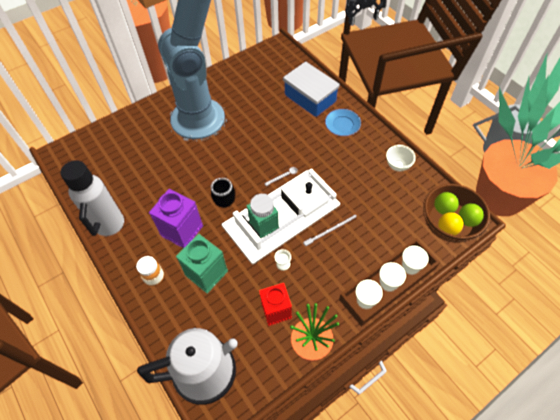

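View pics/top0.png

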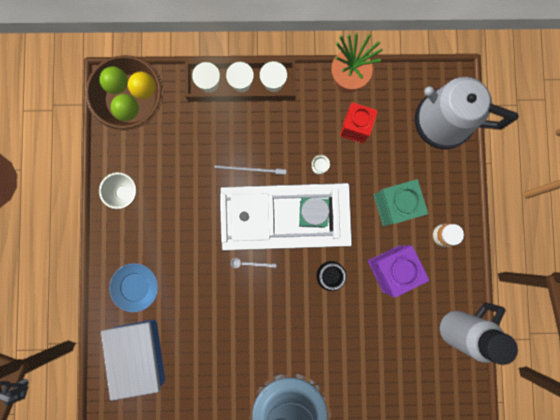

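The scene view shows the target canister with its lid at about (262,212), on the white board, with the black handle post at (309,188). In the top view the lid is at (315,211), the post at (244,216) and the fixed jaw's pad near (331,214). The larger green, purple and red canisters are look-alikes, off the board. The mate cup is at (331,276) and the egg cup at (320,163).

```bash
cat > h.py <<'E'
import numpy as np, cv2
def cam(d): 
    V=d["view"]; return V[:3,:3],V[:3,3],d["mtx"]
def ray(d,u,v):
    R,t,K=cam(d); c=-R.T@t; return c, R.T@np.linalg.solve(K,[u,v,1.])
def onplane(d,u,v,z):
    c,r=ray(d,u,v); return c+r*(z-c[2])/r[2]
def cloud(d):
    R,t,K=cam(d); z=d["z_map"]; v,u=np.mgrid[:z.shape[0],:z.shape[1]]
    p=np.stack([(u-K[0,2])/K[0,0]*z,(v-K[1,2])/K[1,1]*z,z],-1)
    return (p-t)@R
def tri(rs):
    A=0;b=0
    for c,r in rs:
        r=r/np.linalg.norm(r);P=np.eye(3)-np.outer(r,r);A=A+P;b=b+P@c
    p=np.linalg.solve(A,b)
    return p,[np.linalg.norm((np.eye(3)-np.outer(r,r)/(r@r))@(p-c)) for c,r in rs]
def blob(m,u,v):
    n,l,s,c=cv2.connectedComponentsWithStats(m.astype(np.uint8))
    k=min((k for k in range(1,n) if s[k,4]>8),key=lambda k:np.hypot(*(c[k]-[u,v]))); return l==k,c[k],s[k]
E
python3 - <<'E'
from h import *
np.set_printoptions(precision=1,suppress=True)
D={n:dict(np.load(n+"0.npz")) for n in("top","scene")}
seed={"top":dict(post=(244,216),lid=(315,211)),"scene":dict(post=(309,187),lid=(262,205))}
for n,d in D.items():
    P=cloud(d); c=d["color"].astype(int)
    for k,(u,v) in seed[n].items(): print(n,k,c[v,u],P[v,u])
    x=c.max(2)-c.min(2)
    roi=np.zeros(x.shape,bool)
    if n=="top": roi[180:252,215:356]=1
    else: roi[165:262,220:345]=1
    m=(c.min(2)>150)&(x<40)&roi
    d["wm"]=m
    pts=P[m]; print("white z hist",np.histogram(pts[:,2],bins=np.arange(-5,160,10)))
    # black blobs
    mb=(c.max(2)<60)&roi
    nn,l,s,ce=cv2.connectedComponentsWithStats(mb.astype(np.uint8))
    for i in range(1,nn):
        if s[i,4]>8: q=P[l==i]; print("black",ce[i],s[i],q.min(0),q.max(0))
    g=(c[...,1]>c[...,0]+25)&(c[...,1]>c[...,2]+8)&roi
    q=P[g];print("green",g.sum(),q.min(0),q.max(0))
    # lid: depth-based high pts
    L=roi&(P[...,2]>135)&(P[...,2]<200); q=P[L]; print("lid",L.sum(),q.mean(0),q.min(0),q.max(0),np.percentile(q[:,2],[10,50,90]))
    f=cv2.fitEllipse(max(cv2.findContours(L.astype(np.uint8),0,1)[0],key=len)); print(f, onplane(d,*f[0],P[L][:,2].mean()))
    H=roi&(P[...,2]>88)&(P[...,2]<100)&mb; q=P[H]; print("post top",H.sum(),q.mean(0),q.min(0),q.max(0), np.argwhere(H).mean(0)[::-1])
# board from points in top at z 15..30
d=D["top"];P=cloud(d)
for lo,hi in((15,30),(44,56),(70,86)):
    q=P[d["wm"]&(P[...,2]>lo)&(P[...,2]<hi)]; print(lo,len(q),q[:,2].mean(),cv2.minAreaRect(q[:,:2].astype(np.float32)))
big=cv2.resize(d["color"][170:260,205:365],None,fx=5,fy=5,interpolation=cv2.INTER_NEAREST)
cv2.imwrite("pics/topc.png",big[...,::-1])
E
```

```text
top post [112 116 116] [529.8 107.9  96. ]
top lid [185 189 196] [535.3 -70.8 158.5]
white z hist (array([  91,   27, 2663, 1274,  255, 1936,  232,   12,  475,   60,    0,
          0,    0,    4,    0,  153]), array([ -5,   5,  15,  25,  35,  45,  55,  65,  75,  85,  95, 105, 115,
       125, 135, 145, 155]))
black [330.4 215.2] [329 198   3  32  57] [ 493.6 -119.2   51.7] [ 575.  -115.2   82.6]
green 219 [ 499.5 -115.6   20.2] [571.1 -34.6 153.2]
lid 591 [535.4 -70.6 156.3] [ 502.1 -103.4  135.3] [568.5 -36.6 164.1] [153.  156.6 159.8]
((314.8245544433594, 211.05909729003906), (26.45758819580078, 26.707727432250977), 71.53565979003906) [535.3 -70.6 156.3]<stdin>:25: RuntimeWarning: Mean of empty slice.
  ret = um.true_divide(
Traceback (most recent call last):
ValueError: zero-size array to reduction operation minimum which has no identity
```

Run:
```python
from h import *
np.set_printoptions(precision=1,suppress=True)
D={n:dict(np.load(n+"0.npz")) for n in("top","scene")}
C={}
for n,d in D.items():
    P=cloud(d); c=d["color"].astype(int); x=c.max(2)-c.min(2)
    roi=np.zeros(x.shape,bool)
    if n=="top": roi[180:252,215:356]=1
    else: roi[165:262,220:345]=1
    w=(c.min(2)>150)&(x<40)&roi
    L=roi&(P[...,2]>148)&(P[...,2]<200)
    f=cv2.fitEllipse(max(cv2.findContours(L.astype(np.uint8),0,1)[0],key=len)); print(n,"lid ellipse",f,P[L].mean(0)); 
    H=roi&(P[...,2]>87)&(P[...,2]<104)&(P[...,1]>80); q=P[H]; print("post top",H.sum(),q.mean(0),q.min(0),q.max(0)); h=np.argwhere(H).mean(0)[::-1]
    C[n]=(ray(d,*f[0]),ray(d,*h))
    for lo,hi in((15,30),(44,58),(70,88)):
        q=P[w&(P[...,2]>lo)&(P[...,2]<hi)]; print(lo,len(q),q[:,2].mean(),cv2.minAreaRect(q[:,:2].astype(np.float32)))
        if lo==70:
            for s,nm in((q[:,1]>-60,"slide"),(q[:,1]<-60,"fixed")):
                if s.sum()>5: print(nm,s.sum(),q[s].min(0),q[s].max(0),np.polyfit(q[s][:,0],q[s][:,1],1))
for i in (0,1): print(tri([C["top"][i],C["scene"][i]]))
d=D["top"]
big=cv2.resize(d["color"][170:260,205:365],None,fx=5,fy=5,interpolation=cv2.INTER_NEAREST)
cv2.imwrite("pics/topc.png",big[...,::-1])
```

```text
top lid ellipse ((314.9034118652344, 210.93997192382812), (26.262300491333008, 26.547151565551758), 109.82723236083984) [535.7 -70.8 156.5]
post top 78 [529.8 109.3  93.5] [517.4  97.9  87.3] [543.3 121.3 102.1]
15 3856 23.555762106430034 ((532.422119140625, -0.225067138671875), (170.1114044189453, 351.1636047363281), 1.01229989528656)
44 2203 50.80633521750022 ((531.0443725585938, 24.68749237060547), (128.162841796875, 296.28314208984375), 0.9576642513275146)
70 533 81.25009774900232 ((536.9539184570312, -11.845001220703125), (255.47447204589844, 128.6129913330078), 88.6119613647461)
slide 198 [480.3  31.1  72.7] [582.3 116.3  87.6] [ 0. 33.]
fixed 335 [ 469.7 -139.6   72. ] [598.3 -99.5  87.8] [   0.  -133.6]
scene lid ellipse ((261.8578796386719, 203.52061462402344), (19.738222122192383, 22.335235595703125), 88.64229583740234) [538.  -69.6 155.1]
post top 46 [532.1 109.2  92.5] [519.6  98.5  87.2] [544.  121.8 103.8]
15 2114 22.68493847858137 ((537.1790771484375, 2.9937591552734375), (265.315673828125, 352.3526611328125), 1.2487051486968994)
44 1174 50.18957646221008 ((578.6229248046875, 20.48956298828125), (219.89373779296875, 313.2625427246094), 2.1824450492858887)
70 401 79.77751545921174 ((486.6596374511719, -17.387832641601562), (205.84890747070312, 258.9901428222656), 5.6522650718688965)
slide 143 [481.6 -38.8  70.2] [584.6 118.   87.7] [-0.1 73.7]
fixed 258 [ 390.8 -138.7   70.1] [600.7 -92.5  87.9] [ -0.1 -98. ]
(array([536.5, -70. , 153.1]), [np.float64(1.1306434261672709), np.float64(1.1306434261672724)])
(array([530.3, 110. ,  89.5]), [np.float64(0.5237826742341449), np.float64(0.523782674234044)])
```

View pics/topc.png

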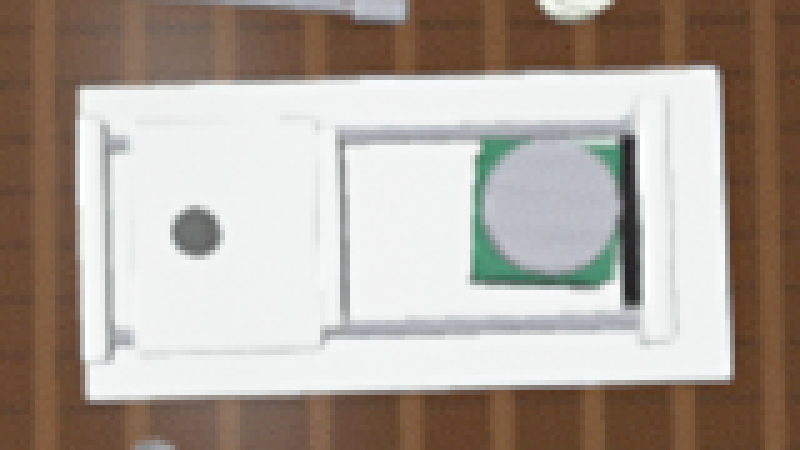

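The crop shows the jaw face near column 335, the canister at columns 472–622, slightly askew, and the pad at 622–638. From two views, the post axis is at (530,110) and the lid axis at (536,-70) with its top at about 154. The board is turned about 1°. I'll align the wrist first, then cross over above the post.

```bash
python3 -m inch '[[[0,0,0],[0,0,0.1427],1],[[0,0,0],[0,0,0.1427],1],[[0,0,0],[0,0,0.1427],1],[[0,0,0],[0,0,0.1427],1],[[0,0,0],[0,0,0.1427],1],[[0,0,0],[0,0,0.1427],1],[[0,0,0],[0,0,0.1427],1],[[0,0,0],[0,0,0.1427],1],[[0,0,0],[0,0,0.1427],1]]' 30
python3 -m inch '[[[-0.0307,0.0205,0],[0,0,0],1],[[-0.0307,0.0205,0],[0,0,0],1],[[-0.0307,0.0205,0],[0,0,0],1],[[-0.0307,0.0205,0],[0,0,0],1],[[-0.0307,0.0205,0],[0,0,0],1],[[-0.0307,0.0205,0],[0,0,0],1],[[-0.0307,0.0205,0],[0,0,0],1],[[-0.0307,0.0205,0],[0,0,0],1],[[-0.0307,0.0205,0],[0,0,0],1],[[-0.0307,0.0205,0],[0,0,0],1],[[-0.0307,0.0205,0],[0,0,0],1],[[-0.0307,0.0205,0],[0,0,0],1],[[-0.0307,0.0205,0],[0,0,0],1],[[-0.0307,0.0205,0],[0,0,0],1],[[-0.0307,0.0205,0],[0,0,0],1],[[-0.0307,0.0205,0],[0,0,0],1],[[-0.0307,0.0205,0],[0,0,0],1],[[0,0,0],[0,0,0],1],[[0,0,0],[0,0,0],1]]'
python3 - <<'E'
from h import *
from cell import get_state, viewer
np.set_printoptions(precision=4,suppress=True)
s=get_state(); print(s["position"],s["tool_rot"],s["q"])
d=viewer.get_image("wrist"); np.savez("wrist1.npz",**d); cv2.imwrite("pics/wrist1.png",d["color"][...,::-1]); print(d["view"],d["mtx"])
E
```

```text
time_s: 1.0
position: [172.4, 626.1, 230.4]
tool_rot: [[-0.012, 1.0, -0.0], [1.0, 0.012, -0.002], [-0.002, -0.0, -1.0]]
force: [-0.8, 0.0, -0.2]
opening: 1.0
grasp_force: 0.0
time_s: 2.9
position: [530.3, 109.7, 230.8]
tool_rot: [[-0.015, 1.0, -0.001], [1.0, 0.015, -0.0], [-0.0, -0.001, -1.0]]
force: [-0.2, 0.3, 1.2]
opening: 1.003
grasp_force: 0.0
[530.2532 109.7371 230.8427] [[-0.0147  0.9999 -0.0009]
 [ 0.9999  0.0147 -0.0005]
 [-0.0004 -0.001  -1.    ]] [-0.8753  0.2034  0.6725  1.8857 -0.1413  1.101  -0.1338]
[[   0.9999    0.0159   -0.0016 -532.7665]
 [   0.0156   -0.9543    0.2983   57.9612]
 [   0.0032   -0.2983   -0.9545  409.9519]
 [   0.        0.        0.        1.    ]] [[290.8595   0.     276.9521]
 [  0.     290.8595 210.6336]
 [  0.       0.       1.    ]]
```

View pics/wrist1.png

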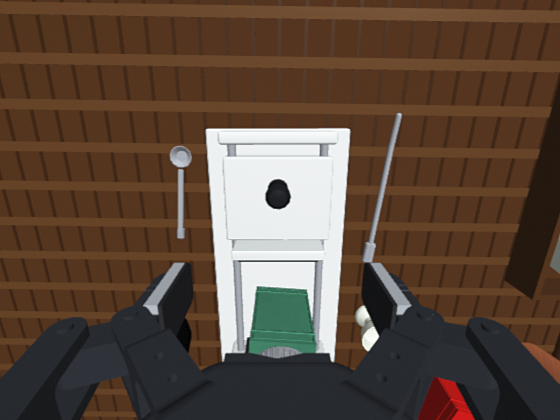

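The wrist view shows the post at about (278,190), the jaw's top edge at rows 245–258, and the canister at rows 290–350. Next I'll compute the post's position from this view.

Run:
```python
from h import *
np.set_printoptions(precision=1,suppress=True)
d=dict(np.load("wrist1.npz")); t=dict(np.load("top0.npz"))
P=cloud(d); c=d["color"].astype(int)
m=np.zeros(c.shape[:2],bool); m[170:220,255:300]=1; m&=c.max(2)<90
H=m&(P[...,2]>88)&(P[...,2]<102); q=P[H]; print(m.sum(),H.sum(),q.mean(0),q.min(0),q.max(0)); h=np.argwhere(H).mean(0)[::-1]; print(h)
print("wrist ray at z95",onplane(d,*h,95))
Pt=cloud(t); Ht=(Pt[...,2]>87)&(Pt[...,2]<104)&(Pt[...,1]>90)&(Pt[...,1]<130)&(Pt[...,0]>500)&(Pt[...,0]<560)
ht=np.argwhere(Ht).mean(0)[::-1]; print(tri([ray(d,*h),ray(t,*ht)]))
# jaw plate top and canister side edge
w=(c.min(2)>150); 
J=w&(P[...,2]>74)&(P[...,2]<90)&(P[...,1]<60)&(P[...,1]>0); q=P[J]; print("jaw plate top",q.min(0),q.max(0),q.mean(0),cv2.minAreaRect(q[:,:2].astype(np.float32)))
B=w&(P[...,2]>14)&(P[...,2]<30);print("board",cv2.minAreaRect(P[B][:,:2].astype(np.float32)))
C=w&(P[...,2]>44)&(P[...,2]<57)&(P[...,1]>45)&(P[...,1]<165);print("carriage",cv2.minAreaRect(P[C][:,:2].astype(np.float32)))
g=(c[...,1]>c[...,0]+20)&(P[...,2]>115)&(P[...,2]<135)&(P[...,0]>480)&(P[...,0]<590); q=P[g]; print("shoulder",g.sum(),q.min(0),q.max(0))
e=(c[...,1]>c[...,0]+20)&(P[...,2]>50)&(P[...,2]<115)&(P[...,0]>480)&(P[...,0]<590)&(P[...,1]>-80);q=P[e]; print("side",e.sum(),q.min(0),q.max(0),np.polyfit(q[:,0],q[:,1],1))
```

```text
553 411 [531.4 112.6  92.4] [520.1  99.8  88. ] [543.4 123.8  96.4]
[277.1 196.9]
wrist ray at z95 [531.4 113.4  95. ]
(array([531. , 110.1,  82. ]), [np.float64(0.4461086280479955), np.float64(0.4461086280480241)])
jaw plate top [480.8  36.5  74.1] [583.9  49.3  81.6] [532.3  43.6  79.1] ((532.3292236328125, 42.77883529663086), (103.00273132324219, 11.705172538757324), 1.0135416984558105)
board ((557.3468627929688, 7.344879150390625), (217.59344482421875, 339.4380187988281), 1.1079643964767456)
carriage ((529.9363403320312, 105.20608520507812), (119.8019027709961, 128.21803283691406), 89.86372375488281)
shoulder 983 [503.4 -48.7 115. ] [573.6 -31.2 130.9]
side 2079 [504.3 -37.7  50. ] [574.2 -30.4 115. ] [-0.1 -2.4]
```

```bash
python3 -m inch '[[[0.001,0.001,0.025],[0,0,0],1],[[0,0,0.025],[0,0,0],1],[[0,0,0.025],[0,0,0],1],[[0,0,0.025],[0,0,0],1],[[0,0,0.025],[0,0,0],1],[[0,0,0.025],[0,0,0],1],[[0,0,0.02],[0,0,0],0.6],[[0,0,0.003],[0,0,0],0.5],[[0,0,0],[0,0,0],0.1],[[0,0,0],[0,0,0],0.1],[[0,0,0],[0,0,0],0.1],[[0,0,0],[0,0,0],0.1],[[0,0,0],[0,0,0],0.1],[[0,0,0],[0,0,0],0.1]]' 40
```

```text
time_s: 4.35
position: [530.7, 113.0, 59.5]
tool_rot: [[-0.018, 1.0, -0.001], [1.0, 0.018, 0.002], [0.002, -0.001, -1.0]]
force: [-4.8, 0.7, 5.5]
opening: 0.252
grasp_force: 41.6
```

```bash
python3 -m inch '[[[-0.006,0,0],[0,0,0],0.1],[[-0.01,0,0],[0,0,0],0.1],[[-0.01,0,0],[0,0,0],0.1],[[-0.01,0,0],[0,0,0],0.1],[[-0.01,0,0],[0,0,0],0.1],[[-0.008,0,0],[0,0,0],0.1],[[-0.004,0,0],[0,0,0],0.1],[[0,0,0],[0,0,0],0.1]]'
python3 -m inch '[[[-0.002,0,0],[0,0,0],0.1],[[-0.002,0,0],[0,0,0],0.1],[[-0.002,0,0],[0,0,0],0.1],[[-0.002,0,0],[0,0,0],0.1]]'
python3 - <<'E'
from h import *
from cell import get_state, viewer
np.set_printoptions(precision=1,suppress=True)
s=get_state(); print(s["position"],s["force"])
d=viewer.get_image("top");np.savez("top2.npz",**d); P=cloud(d); c=d["color"].astype(int)
L=(P[...,2]>145)&(P[...,2]<175)&(abs(P[...,0]-536)<45)&(P[...,1]<-35)&(P[...,1]>-120); print("lid",P[L].mean(0),L.sum())
g=(c[...,1]>c[...,0]+20)&(abs(P[...,0]-536)<60)&(P[...,1]<-20)&(P[...,1]>-130);print("green",P[g].min(0),P[g].max(0))
cv2.imwrite("pics/top2.png",cv2.resize(d["color"][170:260,205:365],None,fx=5,fy=5)[...,::-1])
E
```

```text
time_s: 5.15
position: [531.6, 58.8, 59.6]
tool_rot: [[-0.019, 1.0, -0.002], [1.0, 0.019, 0.007], [0.007, -0.002, -1.0]]
force: [-5.1, 6.9, 7.6]
opening: 0.252
grasp_force: 41.7
time_s: 5.55
position: [531.6, 52.4, 59.6]
tool_rot: [[-0.02, 1.0, -0.002], [1.0, 0.021, 0.008], [0.008, -0.002, -1.0]]
force: [-6.0, 10.9, 6.9]
opening: 0.25
grasp_force: 41.8
[531.6  52.4  59.6] [-6.  10.9  6.9]
lid [535.5 -70.7 156.3] 588
green [ 499.1 -115.4   19. ] [582.1 -34.4 158.4]
```

View pics/top2.png

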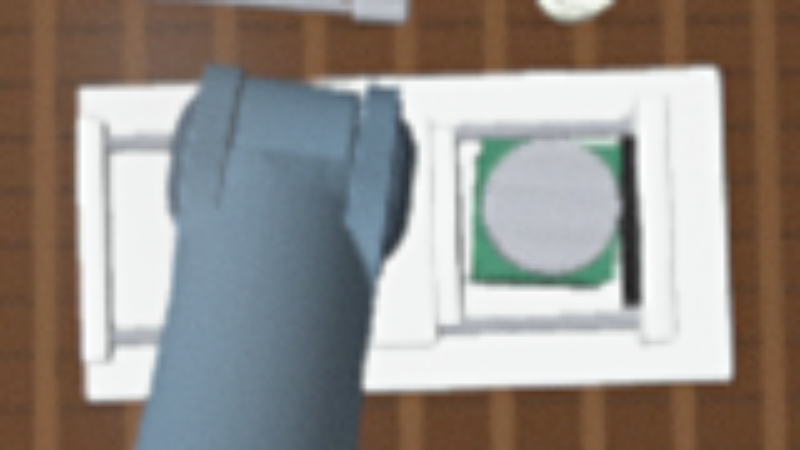

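The jaw has slid to about column 460 in the crop, just short of the canister at 472, and the sliding force is about 10 N. From here I'll use smaller steps.

```bash
for i in 1 2 3; do python3 -m inch '[[[-0.0015,0,0],[0,0,0],0.1],[[-0.0015,0,0],[0,0,0],0.1],[[-0.0015,0,0],[0,0,0],0.1]]'|egrep 'pos|^force'; done
```

```text
position: [531.7, 47.9, 59.5]
force: [-5.6, 9.9, 7.4]
position: [531.8, 44.4, 59.6]
force: [-6.3, 10.5, 8.2]
position: [531.8, 40.0, 59.5]
force: [-6.3, 10.5, 7.8]
```

```bash
python3 -m inch '[[[-0.0015,0,0],[0,0,0],0.1],[[-0.0015,0,0],[0,0,0],0.1]]'|egrep 'pos|^force'
python3 -m inch '[[[-0.001,0,0],[0,0,0],0.1],[[-0.001,0,0],[0,0,0],0.1]]'|egrep 'pos|^force'
python3 -m inch '[[[-0.001,0,0],[0,0,0],0.1],[[-0.001,0,0],[0,0,0],0.1]]'|egrep 'pos|^force'
```

```text
position: [531.9, 37.6, 59.6]
force: [-6.0, 11.2, 8.8]
position: [531.9, 35.9, 59.5]
force: [-6.6, 13.3, 8.5]
position: [531.9, 35.4, 59.6]
force: [-6.6, 15.1, 8.6]
```

```bash
python3 -m inch '[[[-0.001,0,0],[0,0,0],0.1],[[0,0,0],[0,0,0],0.1]]'|egrep 'pos|^force'
python3 -m inch '[[[-0.001,0,0],[0,0,0],0.1],[[0,0,0],[0,0,0],0.1]]'|egrep 'pos|^force'
```

```text
position: [531.9, 35.0, 59.6]
force: [-6.0, 15.2, 8.8]
position: [531.9, 34.6, 59.6]
force: [-7.0, 15.8, 8.8]
```

Run:
```python
from h import *
from cell import get_state, viewer
np.set_printoptions(precision=1,suppress=True)
for i in range(2):
    d=viewer.get_image("top"); print(get_state()["force"])
P=cloud(d); c=d["color"].astype(int)
L=(P[...,2]>145)&(P[...,2]<175)&(abs(P[...,0]-536)<45)&(P[...,1]<-35)&(P[...,1]>-120); print("lid",P[L].mean(0),L.sum())
cv2.imwrite("pics/top3.png",cv2.resize(d["color"][170:260,265:365],None,fx=6,fy=6)[...,::-1])
```

```text
[-6.9 15.6  7.8]
[-7.2 15.   9.6]
lid [538.5 -81.6 156.2] 585
```

View pics/top3.png

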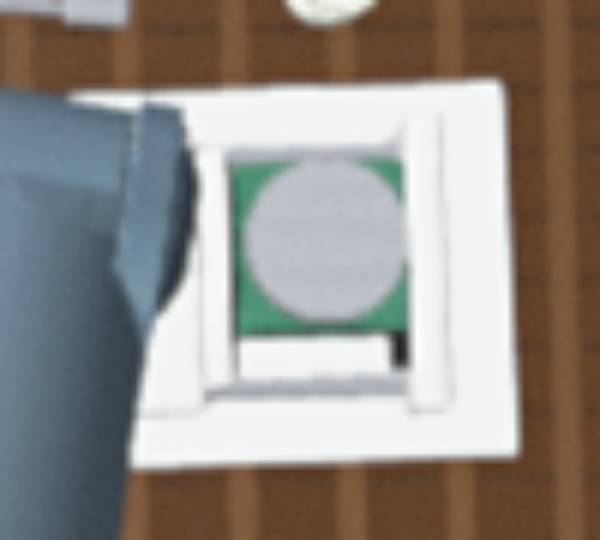

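The canister is now squared up between the jaw face (column 232) and the pad (about 400). The lid is at (538.5,-81.6). Clamping is about 6 N, so I'll push a little more.

```bash
python3 -m inch '[[[-0.001,0,0],[0,0,0],0.1],[[-0.001,0,0],[0,0,0],0.1],[[0,0,0],[0,0,0],0.1]]'|egrep 'pos|^force'
python3 -m inch '[[[-0.001,0,0],[0,0,0],0.1],[[0,0,0],[0,0,0],0.1],[[0,0,0],[0,0,0],0.1]]'|egrep 'pos|^force'
```

```text
position: [531.9, 33.9, 59.5]
force: [-7.3, 18.1, 9.2]
position: [531.9, 33.7, 59.6]
force: [-7.7, 19.2, 9.9]
```

```bash
python3 -m inch '[[[0.002,0,0],[0,0,0],0.1],[[0.002,0,0],[0,0,0],0.1],[[0,0,0],[0,0,0],0.1]]'|egrep 'pos|^force'
```

```text
position: [531.9, 33.6, 59.5]
force: [-6.1, 13.3, 8.6]
```

```bash
python3 -m inch '[[[0.002,0,0],[0,0,0],0.1],[[0.002,0,0],[0,0,0],0.1],[[0.001,0,0],[0,0,0],0.1],[[0,0,0],[0,0,0],0.4],[[0,0,0],[0,0,0],0.7],[[0,0,0],[0,0,0],0.8],[[0,0,0],[0,0,0],0.8]]'
python3 -m inch '[[[0,0,-0.015],[0,0,0],0.8],[[0,0,-0.025],[0,0,0],0.8],[[0,0,-0.03],[0,0,0],1],[[0,0,-0.03],[0,0,0],1],[[0,0,-0.03],[0,0,0],1],[[0,0,-0.02],[0,0,0],1],[[0,0,0],[0,0,0],1],[[0,0,0],[0,0,0],1]]'
python3 - <<'E'
from h import *
from cell import get_state, viewer
np.set_printoptions(precision=2,suppress=True)
s=get_state(); print(s["position"],s["tool_rot"],s["q"],s["force"])
R=[]
for n in("top","scene"):
    d=viewer.get_image(n);P=cloud(d)
    L=(P[...,2]>148)&(P[...,2]<175)&(abs(P[...,0]-538)<42)&(abs(P[...,1]+81)<42)
    f=cv2.fitEllipse(max(cv2.findContours(L.astype(np.uint8),0,1)[0],key=len))
    print(n,L.sum(),f,P[L].mean(0),onplane(d,*f[0],154.5)); R.append(ray(d,*f[0]))
    np.savez(n+"4.npz",**d); cv2.imwrite(f"pics/{n}4.png",d["color"][...,::-1])
print(tri(R))
E
```

```text
time_s: 9.2
position: [533.2, 28.9, 58.5]
tool_rot: [[-0.017, 1.0, 0.001], [1.0, 0.017, -0.0], [-0.0, 0.001, -1.0]]
force: [-0.7, -0.2, -0.1]
opening: 0.798
grasp_force: 0.0
time_s: 10.0
position: [533.0, 29.4, 209.0]
tool_rot: [[-0.017, 1.0, 0.001], [1.0, 0.017, 0.001], [0.001, 0.001, -1.0]]
force: [-0.9, 0.4, -0.3]
opening: 0.998
grasp_force: 0.0
[532.97  29.43 208.98] [[-0.02  1.    0.  ]
 [ 1.    0.02  0.  ]
 [ 0.    0.   -1.  ]] [-0.75  0.21  0.7   1.93 -0.16  1.05  0.03] [-0.9   0.39 -0.34]
top 583 ((319.6097717285156, 209.66162109375), (26.18011474609375, 26.6378173828125), 110.01347351074219) [538.61 -82.44 156.3 ] [538.75 -82.56 154.5 ]
scene 377 ((258.992431640625, 206.10340881347656), (19.727087020874023, 22.548059463500977), 86.17042541503906) [540.45 -81.42 155.37] [540.17 -81.21 154.5 ]
(array([539.29, -81.81, 153.83]), [np.float64(0.9463424591952607), np.float64(0.9463424591952833)])
```

```bash
python3 -m inch '[[[-0.02,0.001,0],[0,0,0],1],[[-0.025,0.001,0],[0,0,0],1],[[-0.025,0.001,0],[0,0,0],1],[[-0.025,0.001,0],[0,0,0],1],[[-0.0165,0.0003,0],[0,0,0],1],[[0,0,0],[0,0,0],1],[[0,0,0],[0,0,0],1]]'
python3 - <<'E'
from h import *
from cell import get_state, viewer
np.set_printoptions(precision=2,suppress=True)
d=viewer.get_image("wrist");P=cloud(d);s=get_state(); print(s["position"],s["q"])
L=(P[...,2]>147)&(P[...,2]<165)&(abs(P[...,0]-538)<42)&(abs(P[...,1]+81)<42)
f=cv2.fitEllipse(max(cv2.findContours(L.astype(np.uint8),0,1)[0],key=len))
print(L.sum(),f,P[L].mean(0),onplane(d,*f[0],154.5))
t=dict(np.load("top4.npz"))
print(tri([ray(d,*f[0]),ray(t,319.61,209.66)]))
np.savez("wrist5.npz",**d); cv2.imwrite("pics/wrist5.png",d["color"][...,::-1])
E
```

```text
time_s: 10.8
position: [538.2, -81.4, 207.1]
tool_rot: [[-0.017, 1.0, -0.002], [1.0, 0.017, 0.0], [0.0, -0.002, -1.0]]
force: [-0.0, 0.5, 0.4]
opening: 1.002
grasp_force: 0.0
[538.51 -80.5  207.29] [-0.58  0.25  0.75  1.9  -0.2   1.06  0.27]
6462 ((277.9750061035156, 226.83949279785156), (88.2012710571289, 91.922607421875), 89.91447448730469) [539.98 -78.65 154.28] [539.93 -78.16 154.5 ]
(array([539.97, -83.76, 139.47]), [np.float64(0.07691835328949953), np.float64(0.07691835328917178)])
```

View pics/wrist5.png

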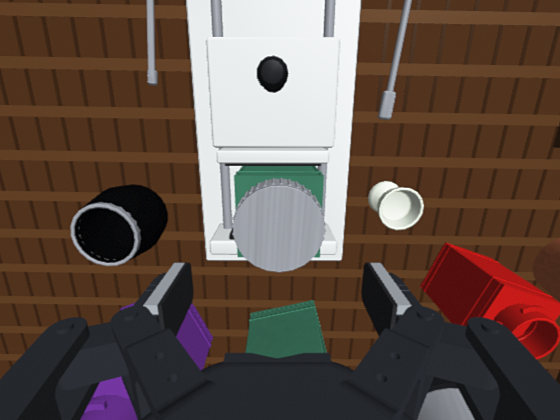

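The wrist view shows the lid at (278,226), centred between the fingertips, which are at (188,268) and (368,268). The canister is clamped between the jaw at row 158 and the fixed jaw at row 240. I'll read the fingertip height from this depth image before descending.

Run:
```python
from h import *
np.set_printoptions(precision=1,suppress=True)
d=dict(np.load("wrist5.npz"));P=cloud(d)
for u in (155,165,175,185,188,366,370,380,390,400):
    for v in (268,285,300): print((u,v),P[v,u],end=" ")
    print()
```

```text
(155, 268) [ 377.3 -197.8    0.5] (155, 285) [485.7 -75.6 237.2] (155, 300) [493.4 -70.8 255.1] 
(165, 268) [ 390.8 -197.5    0.5] (165, 285) [493.1 -71.1 244.2] (165, 300) [496.3 -72.2 253. ] 
(175, 268) [492.8 -70.5 230.9] (175, 285) [496.7 -72.  242.7] (175, 300) [496.5 -78.5 243.7] 
(185, 268) [497.  -71.  229.8] (185, 285) [496.6 -79.5 230.4] (185, 300) [496.7 -86.2 232.6] 
(188, 268) [496.4 -74.2 223.9] (188, 285) [496.5 -82.2 226.1] (188, 300) [496.6 -89.  228.4] 
(366, 268) [582.  -72.2 224.5] (366, 285) [581.9 -79.5 227.7] (366, 300) [582.1 -86.5 229.5] 
(370, 268) [581.8 -69.1 230.2] (370, 285) [582.  -76.5 232.5] (370, 300) [582.1 -83.1 234.5] 
(380, 268) [586.5 -69.1 230.1] (380, 285) [582.1 -69.8 243.4] (380, 300) [581.9 -75.4 245.8] 
(390, 268) [ 692.6 -192.2   -0.8] (390, 285) [585.8 -69.2 244.3] (390, 300) [581.6 -68.7 255.6] 
(400, 268) [ 705.9 -191.9   -0.7] (400, 285) [593.6 -73.7 236.7] (400, 300) [585.7 -69.2 254.8]
```

```bash
python3 -m inch '[[[0.001,0.0007,0.015],[0,0,0],1],[[0,0,0.02],[0,0,0],1],[[0,0,0.02],[0,0,0],1],[[0,0,0.015],[0,0,0],1],[[0,0,0.01],[0,0,0],1],[[0,0,0.005],[0,0,0],1],[[0,0,0],[0,0,0],1],[[0,0,0],[0,0,0],1]]' 20
python3 - <<'E'
from h import *
from cell import viewer
d=viewer.get_image("wrist"); cv2.imwrite("pics/wrist6.png",d["color"][...,::-1])
E
```

```text
time_s: 11.65
position: [540.3, -81.0, 123.8]
tool_rot: [[-0.018, 1.0, 0.001], [1.0, 0.018, -0.0], [-0.0, 0.001, -1.0]]
force: [-0.7, 0.3, 0.6]
opening: 0.998
grasp_force: 0.0
```

View pics/wrist6.png

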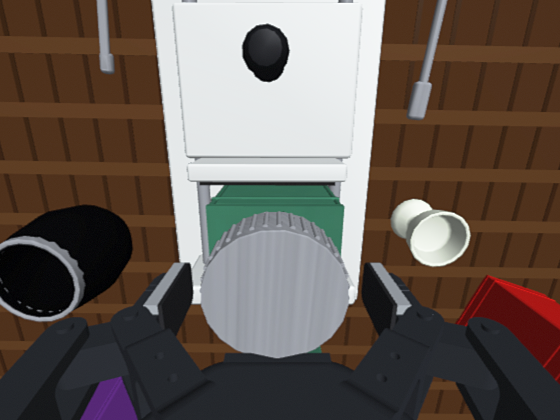

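The lid is at (275,283), between the fingers at columns 190 and 365, and well centred. Closing now.

```bash
python3 -m inch '[[[0,0,0.001],[0,0,0],0.9],[[0,0,0],[0,0,0],0.7],[[0,0,0],[0,0,0],0.6],[[0,0,0],[0,0,0],0.6],[[0,0,0],[0,0,0],0.6]]' 20
python3 -m inch '[[[0,0,0],[0,0,0],0.6],[[0,0,0],[0,0,0],0.6],[[0,0,0],[0,0,0],0.6]]' 50
```

```text
time_s: 12.2
position: [539.7, -80.8, 122.9]
tool_rot: [[-0.018, 1.0, -0.0], [1.0, 0.018, 0.001], [0.001, -0.0, -1.0]]
force: [-2.1, 0.9, 6.6]
opening: 0.771
grasp_force: 21.9
time_s: 12.5
position: [539.7, -80.9, 123.2]
tool_rot: [[-0.017, 1.0, -0.0], [1.0, 0.017, 0.001], [0.001, -0.0, -1.0]]
force: [-3.6, 0.4, 7.2]
opening: 0.765
grasp_force: 53.4
```

```bash
python3 -m inch '[[[0,0,-0.001],[0,0,-0.08],0.6],[[0,0,-0.0005],[0,0,-0.08],0.6],[[0,0,-0.0005],[0,0,-0.08],0.6],[[0,0,-0.0004],[0,0,-0.08],0.6],[[0,0,0],[0,0,0],0.6]]'
python3 - <<'E'
from cell import get_state
s=get_state();print(s["wrist_torque"],s["q"])
E
```

```text
time_s: 13.0
position: [539.2, -80.9, 123.6]
tool_rot: [[-0.332, 0.943, -0.001], [0.943, 0.332, -0.001], [-0.0, -0.001, -1.0]]
force: [1.2, -1.1, -6.3]
opening: 0.764
grasp_force: 56.7
[ 0.01327018 -0.36153162  0.30236639] [-0.46234932  0.36272766  0.63032072  1.96732657 -0.27038809  0.89546158
  0.64661559]
```

```bash
python3 -m inch '[[[0,0,-0.0001],[0,0,-0.08],0.6],[[0,0,-0.0001],[0,0,-0.08],0.6],[[0,0,-0.0003],[0,0,-0.08],0.6],[[0,0,-0.0003],[0,0,-0.08],0.6],[[0,0,0],[0,0,0],0.6]]'
python3 - <<'E'
from h import *
from cell import get_state,viewer
s=get_state();print(s["wrist_torque"],s["q"])
d=viewer.get_image("wrist"); a=d["color"]
d=viewer.get_image("top"); b=cv2.resize(d["color"][170:250,265:365],(525,420))
cv2.imwrite("pics/mix7.png",cv2.resize(np.hstack([a[:,:],b]),(800,310))[...,::-1])
E
```

```text
time_s: 13.5
position: [538.4, -80.8, 124.7]
tool_rot: [[-0.611, 0.792, -0.003], [0.792, 0.611, 0.0], [0.002, -0.002, -1.0]]
force: [-1.5, 0.1, -3.3]
opening: 0.763
grasp_force: 57.0
[0.08547736 0.1641539  0.19963188] [-0.40949661  0.3487128   0.56580024  1.96461329 -0.23653239  0.89573591
  0.93565171]
```

View pics/mix7.png

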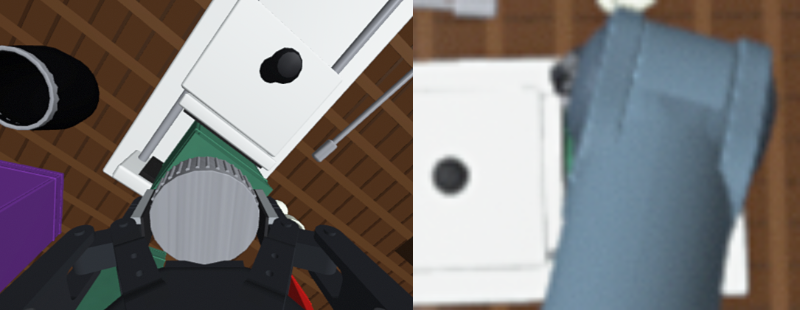

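In the wrist half the canister's shoulder is still square with the jaw, and the lid turns with the fingers without slipping. Continuing.

```bash
python3 -m inch '[[[0,0,-0.0003],[0,0,-0.08],0.6],[[0,0,-0.0003],[0,0,-0.08],0.6],[[0,0,-0.0003],[0,0,-0.08],0.6],[[0,0,-0.0003],[0,0,-0.08],0.6],[[0,0,0],[0,0,-0.08],0.6],[[0,0,0],[0,0,-0.08],0.6],[[0,0,0],[0,0,0],0.6]]'
python3 -m inch '[[[0,0,0],[0,0,-0.08],0.6],[[0,0,0],[0,0,-0.08],0.6],[[0,0,0],[0,0,-0.08],0.6],[[0,0,0],[0,0,-0.03],0.6],[[0,0,0],[0,0,0],0.6],[[0,0,0],[0,0,0],0.6]]'
python3 - <<'E'
from h import *
from cell import get_state
s=get_state();print(s["wrist_torque"],s["q"],np.degrees(np.arctan2(s["tool_rot"][1,1],s["tool_rot"][0,1])))
E
```

```text
time_s: 14.3
position: [539.5, -81.4, 126.7]
tool_rot: [[-0.907, 0.421, -0.0], [0.421, 0.907, -0.001], [0.0, -0.001, -1.0]]
force: [-1.4, -0.5, -2.0]
opening: 0.763
grasp_force: 57.2
time_s: 14.9
position: [540.6, -80.6, 127.2]
tool_rot: [[-0.986, 0.164, 0.002], [0.164, 0.986, 0.0], [-0.002, 0.0, -1.0]]
force: [0.3, 1.3, 0.7]
opening: 0.763
grasp_force: 57.5
[ 0.10322361 -0.01977836 -0.05191151] [-0.29042547  0.32669686  0.422333    1.95604028 -0.17034324  0.89117433
  1.62539769] 80.55685712346562
```

Wrist torque is about zero at 79.5°, so the thread has let go. Lifting straight up.

```bash
python3 -m inch '[[[0,0,-0.002],[0,0,0],0.6],[[0,0,-0.002],[0,0,0],0.6],[[0,0,-0.002],[0,0,0],0.6],[[0,0,0],[0,0,0],0.6]]'
python3 -m inch '[[[0,0,-0.003],[0,0,0],0.6],[[0,0,-0.004],[0,0,0],0.6],[[0,0,-0.005],[0,0,0],0.6],[[0,0,-0.005],[0,0,0],0.6],[[0,0,-0.005],[0,0,0],0.6],[[0,0,-0.004],[0,0,0],0.6],[[0,0,0],[0,0,0],0.6],[[0,0,0],[0,0,0],0.6]]'
python3 - <<'E'
from h import *
from cell import get_state,viewer
np.set_printoptions(precision=2,suppress=True)
p=[];
for n in("wrist","top","scene","wrist","scene"):
    d=viewer.get_image(n); s=get_state(); p.append(s["position"])
    np.savez(n+"8.npz",**d)
    if n!="top": P=cloud(d); c=d["color"].astype(int)
    if n=="scene":
        L=(P[...,2]>100)&(P[...,2]<205)&(abs(P[...,0]-538)<50)&(abs(P[...,1]+81)<50)
        b=cv2.resize(d["color"][165:250,215:315],(494,420))
print(np.array(p),s["tool_rot"],s["force"],s["opening"],s["grasp_force"])
a=np.load("wrist8.npz")["color"]
cv2.imwrite("pics/mix8.png",cv2.resize(np.hstack([a,b]),(800,319))[...,::-1])
E
```

```text
time_s: 15.3
position: [540.0, -81.0, 133.0]
tool_rot: [[-0.987, 0.163, 0.001], [0.163, 0.987, -0.0], [-0.001, -0.0, -1.0]]
force: [-0.1, -0.4, -1.1]
opening: 0.766
grasp_force: 57.5
time_s: 16.1
position: [539.8, -80.8, 158.8]
tool_rot: [[-0.987, 0.162, 0.0], [0.162, 0.987, 0.0], [-0.0, 0.0, -1.0]]
force: [0.2, 0.3, -0.8]
opening: 0.766
grasp_force: 57.5
[[539.57 -80.78 158.57]
 [539.44 -80.79 158.41]
 [539.39 -80.8  158.34]
 [539.44 -80.78 158.35]
 [539.48 -80.83 158.37]] [[-0.99  0.16 -0.  ]
 [ 0.16  0.99 -0.  ]
 [ 0.   -0.   -1.  ]] [-0.48  0.44 -0.22] 0.7649642931317456 57.461990090087056
```

View pics/mix8.png

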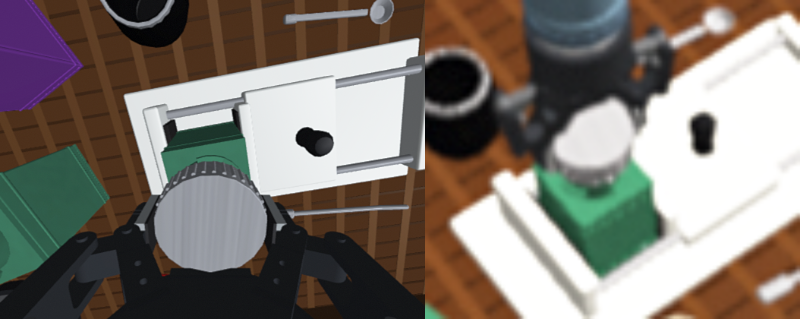

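The lid is held level above the green neck, with a gap of about 15 mm. The canister is still square between the jaws, and the TCP is back over the grasp point to within 0.3 mm. Handing in.

```bash
python3 -c "
from cell import arm; print(arm.job_done())"
```

```text
the job is handed in; nothing more can be done
None
```

I clamped the canister, unscrewed the lid about 80° until the thread let go, and handed the job in with the lid still gripped, level and centred about 15 mm above the mouth. The hand-in returned no verdict.

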